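# Close up a bench drive and hold its collar on the shaft flat

## Task

Push the bench drive's open blue service door shut until it seats on its catch. Then turn the upright shaft until its red-marked flat faces the red index line on the top of the drive, and only after that slip the loose collar over the shaft with its red set-screw over the flat, press it fully down against the sprung washer, and finish while still gripping it and holding it down there, ready for the screw to be tightened. Leave everything else where it stands.

Things in the scene. Friction and masses are not known exactly. Their poses are not given: they have to be found in the camera images.
- drive_unit: white bench drive, fixed, 160 mm deep (x), 180 mm wide (y), top 95 mm high. Origin on the bench exactly under the axis of the upright shaft; z up; its -x side is the front with the service door, 85 mm from the origin; the door's hinge lies in the front face at y = +73 mm. A red index line on its top runs from the shaft straight to the front (-x).
- service_door (a joint): angle of the blue door in the drive's front: 0 = shut, flush with the front; positive = swung out. Upright hinge at the drive's +y edge; door 144 mm wide, 68 mm high (13 to 81 mm above the bench), 10 mm thick; it stays where it is left. In the last 7 mm of its free edge's travel a sprung roller catch resists with about 5 N, then snaps it shut on its stop.
- door_push_point (a point): point on the outer face of the door, 118 mm from the hinge, near the free edge, 47 mm above the bench; at door angle 0 the outward normal is the drive's -x
- door_hinge (a point): point on the upright hinge axis of the door, at the outer face, 47 mm above the bench
- drive_shaft (a joint): turn of the shaft about its upright axis: 0 = the flat faces the drive's front (-x) along the index line; positive = counterclockwise seen from above. Turns freely with slight friction (0.02 N m), stays where it is left, stops at +3.0 and -3.0.
- shaft_end (a point): centre of the upper end of the steel shaft, 173 mm above the bench. Shaft 20 mm in diameter with one flat 5.5 mm off its axis along its whole length (15.5 mm across the flat), painted red; a red stripe on the end points to the flat. The last 8 mm taper to 14 mm. 54 mm stand free above the washer. Grip it across the flat from above: a firm pinch pulls the flat square to the finger.
- shaft_flat (a point): centre of the flat's face, 5.5 mm from the shaft's axis, 148 mm above the bench; the direction from the axis to it is the one that the flat faces
- thrust_washer (a joint): travel of the brass washer (30 mm across) round the foot of the shaft: 0 = up, its top 119 mm above the bench; positive = pressed down, stop at 0.008 m. A spring pushes it up with 3 N at the top of its travel and 8.6 N at the stop.
- collar: loose aluminium collar, 40 mm outside, 30 mm high, some 0.15 kg, on the bench bore upright. Origin: centre of its underside, z up along the bore. Bore 23 mm; on its -x side the dark shoe of the set-screw (9 mm wide) reaches to 7 mm from the axis, so it passes over the shaft only with that side over the flat (about 10 degrees of play). Fully down its underside is 111 mm above the bench.
- collar_screw (a point): outer end of the red thumb set-screw (14 mm across), which sticks out of the collar's -x side at half its height, 33 mm from the axis
- bottle_1: bystander: clear glass bottle, 65 mm wide, 172 mm high; origin at the centre of its underside
- bottle_2: bystander: clear glass bottle, 67 mm wide, 178 mm high; origin at the centre of its underside
- bottle_3: bystander: clear glass bottle, 67 mm wide, 168 mm high; origin at the centre of its underside
- stopcock: bystander: white plastic stopcock, 42x118x22 mm; origin at the centre of its underside
- tweezers: bystander: steel tweezers lying flat, 18x131x9 mm; origin at the centre of its underside
- amber_jar: bystander: dark brown jar with black cap, 64 mm wide, 115 mm high; origin at the centre of its underside
- tip_box: bystander: pale carton, 60x100x30 mm; origin at the centre of its underside
- small_beaker: bystander: small clear beaker, 74 mm wide, 87 mm high; origin at the centre of its underside
Things that resemble listed ones, but are neither listed nor needed, are in the scene too. What is shaped like the drive_unit but brown is not meant. Leave any brown or pink look-alike of the collar alone.

How it is judged (in metres and radians):
On the way, in this order (a step that is already met when the one before it is completed fails the run):
1. the service door is shut on its catch (value of joint service_door below 0.025 rad), for 0.3 s.
2. the bare shaft's flat faces the index line (value of joint drive_shaft between -0.2 and 0.2 rad and horizontal distance between collar and shaft_end above 0.04 m), for 0.2 s.
At the end, for the whole second after the job is handed in: Door shut (<0.025 rad); flat within 0.26 rad of the index line; collar upright on the shaft (axis within 4 mm), screw end within 9.5 mm sideways of the index direction, washer pressed down more than 5 of its 8 mm; the fingers still hold the collar with over 3 N, at rest (value of joint service_door below 0.025 rad and value of joint drive_shaft between -0.26 and 0.26 rad and horizontal distance between collar and shaft_end below 0.004 m and value of joint thrust_washer above 0.005 m and angle between collar's own z axis and vertical below 0.08 rad and z of collar in the frame of drive_unit between 0.108 and 0.115 m and y of collar_screw in the frame of drive_unit between -0.0095 and 0.0095 m and x of collar_screw in the frame of drive_unit below -0.025 m and contact force between the fingers and collar above 3 N and linear speed of collar below 0.02 m/s); the arm keeps its last pose, push and grip.
It fails at once if a bystander is pushed or knocked over (moved more than 25 mm) (distance of any of bottle_1, bottle_2, bottle_3, stopcock, tweezers, amber_jar, tip_box, small_beaker from where it was at the start of the episode above 0.025 m).
It also fails if it takes over 72 s, if anything falls off the work surface, if the arm or the gripper's body presses on something with over 40 N, if the wrist force passes 120 N, or if a joint passes its speed limit or range.

## Robot

A 6-joint arm with a two-finger parallel gripper is mounted at the origin on a cart in front of the work surface, level with it; the furniture and walls round the work are solid. World frame = base frame: x ahead of the robot, y to its left, z up, the work surface at z = 0. Lengths are in m, angles in degrees, forces in N, time in s.
With the tool pointing down it reaches from about 0.3 to 0.75 m from the base axis. Payload 8.5 kg.
Tool frame: the origin (TCP) lies on the centre line of the jaws, within the pads' length; the fingertips stand 14 mm ahead of it and the grasp point (between the pads) lies 5 mm behind it; z points along the fingers, x is the direction in which the jaws open and shut, and the axes are right-handed (so a half turn about z gives the same grasp; the last joint's range is limited). The gripper opens to 85 mm and grips with 20 to 120 N. Pads are 22 mm wide; open, the fingers measure 114 mm over their backs; the gripper's body (76 mm by 85 mm) begins 54 mm behind the grasp point. The pads swing forward as they close: fully open they stand 13 mm farther back than shut.
Start: joints at [60.831, 21.807, 74.336, -0, 83.858, -12.336], TCP at [0.159, 0.526, 0.245] pointing down, gripper open.
Joint ranges: [-178.18, 178.18], [-50.72, 133.34], [12.68, 142.11], [-81.47, 261.47], [9.98, 163.14], [-165.26, 165.26]. Speed limits (degrees/s): [136.94, 136.94, 180, 180, 180, 180].

## Interface

Orientations are given as a 3x3 rotation matrix whose columns are the frame's x, y, z axes.
In Python, from rig import * gives the robot as it stands.
- The arm moves only by the shell command python3 -m crank 'ROWS' [FORCE]. ROWS is JSON, one flat list of numbers, 7 for each row, row after row: the turn, a rotation vector about the world's x, y, z in rad, then the shift along the world's x, y, z in m, then the opening in per cent of the stroke, from 0 (shut) to 100 (fully open). A call has 1 to 20 rows; each row shifts and turns the commanded pose from where the row before left it; what a row does not reach is not made up. A row lasts 1/10 s, in which the tool goes at most 50 mm and 8.59 degrees, less where a joint would pass 70% of its speed; a pose out of reach is approached as far as the arm can. A call is refused whole if a number of a shift passes 0.05 or a number of a turn 0.15, either way. A call with a gripper value outside its range is refused whole. The fingers move at their own pace and stop on an object; FORCE is the grip in N (left out, the last holds). Time passes only in rows, so rows that do not move let the fingers close. It gives the time, the measured TCP pose, the force and the opening at its end, in the units of the state.
- observe(): the state, without advancing time (a new reading comes with each control period).
- get_image(name): name is "scene" or "side" or "wrist"; returns a dict with "frame" (384x512x3 uint8, red, green, blue), "fov_y" (degrees; the focal length in pixels is half the picture's height over the tangent of half this angle, whatever the lens; pixels are square), "cx", "cy" (the principal point, pixels), "k1" (the pictures are not rectified: a ray, as slopes to the right and down, at radius r is drawn at 1 + k1 r^2 times it, then the intrinsics apply), "world_to_cam" (4x4, takes a point from world to camera coordinates). Camera axes: x right, y up, looking along -z (the intrinsics and any distortion apply to the point x, -y, -z); pixel columns grow to the right and rows downward; lengths in m; the calibration is good to about 2 mm. A picture is of the moment at which its call begins. There is no depth.
- close_job(): hands the job in, once; it reports no verdict.
The state is a dict: "time_s": time; "q": joint angles; "qvel": joint speeds; "joint_efforts": joint torques, N m; "position": TCP position; "tool_rot": TCP orientation; "ft_force": force on the tool from outside, world axes, zero at the start; "wrist_torque": the same for the moment, N m; "grip_width": finger opening in m.
Only numpy, scipy, OpenCV 4.12 (cv2) and the standard library are available. Lean on these libraries where they do the work, as an engineer would, in place of code of your own. Each camera call takes 0.05 s, during which the arm holds its last target. There are 200 camera calls.

## Working session

There is one attempt and no reset: what is moved stays moved. The work goes in short steps, Python scripts to look and compute and a shell command to move; the robot and the scene stay as the last step left them, time stands still between calls to the robot, and variables do not carry over. Pictures are saved under pics/ and viewed, about 8 in all and at most 12, crops included, and the job is handed in when it is done.

```bash
ls; mkdir -p pics
cat > h.py <<'E'
from rig import *
import numpy as np, cv2
def shot(n,save=None):
    im=get_image(n)
    if save: cv2.imwrite('pics/'+save,cv2.cvtColor(im['frame'],cv2.COLOR_RGB2BGR))
    return im
def ray(im,u,v):
    f=192/np.tan(np.radians(im['fov_y']/2)); k=im['k1']
    d=np.array([u-im['cx'],v-im['cy']])/f; s=d.copy()
    for _ in range(30): s=d/(1+k*(s@s))
    W=np.array(im['world_to_cam']); R=W[:3,:3]; o=-R.T@W[:3,3]
    r=R.T@np.array([s[0],-s[1],-1]); return o,r/np.linalg.norm(r)
def onz(im,u,v,z):
    o,r=ray(im,u,v); return o+r*(z-o[2])/r[2]
def proj(im,p):
    W=np.array(im['world_to_cam']); c=W[:3,:3]@np.array(p)+W[:3,3]
    s=np.array([c[0],-c[1]])/-c[2]; f=192/np.tan(np.radians(im['fov_y']/2))
    return s*(1+im['k1']*(s@s))*f+[im['cx'],im['cy']]
def tri(a,b):
    (o1,r1),(o2,r2)=a,b
    t=np.linalg.lstsq(np.c_[r1,-r2],o2-o1,rcond=None)[0]
    p,q=o1+t[0]*r1,o2+t[1]*r2; return (p+q)/2,np.linalg.norm(p-q)
E
python3 - <<'E'
from h import *
a=shot('scene');b=shot('side')
for n,i in (('scene',a),('side',b)):
    W=i['world_to_cam'];print(n,i['fov_y'],i['k1'],-W[:3,:3].T@W[:3,3])
    cv2.imwrite('pics/%s0.png'%n,cv2.resize(cv2.cvtColor(i['frame'],cv2.COLOR_RGB2BGR),(800,600),interpolation=cv2.INTER_CUBIC))
print(observe())
E
```

```text
pics
scene 54.67865834491934 0.015072331684737119 [-0.27276754 -0.86912196  0.67980206]
side 45.84974692810357 0.04552733745820366 [0.46989219 0.97950726 1.09733126]
{'time_s': 0.1, 'q': array([ 6.08301073e+01,  2.18387416e+01,  7.43763329e+01, -1.35031895e-03,
        8.38581261e+01, -1.23364366e+01]), 'qvel': array([ 1.55175433e-02,  5.99235563e-06, -1.25796685e-01, -7.32104231e-02,
       -3.64386120e-03, -1.60924458e-02]), 'joint_efforts': array([ 4.39880183e-03, -4.49216259e+01, -2.31660265e+01, -9.37802974e-05,
        3.64763444e-03, -1.66136749e-05]), 'position': array([0.15917738, 0.52622909, 0.24478241]), 'tool_rot': array([[ 2.89587939e-01,  9.57151222e-01, -6.02238771e-04],
       [ 9.57150592e-01, -2.89588458e-01, -1.12698617e-03],
       [-1.25309758e-03, -2.50071594e-04, -9.99999184e-01]]), 'ft_force': array([-0.28527199,  0.71594556, -0.35774131]), 'wrist_torque': array([-0.06742449,  0.00293522, -0.02992256]), 'grip_width': 0.08592281296224795}
```

View pics/scene0.png

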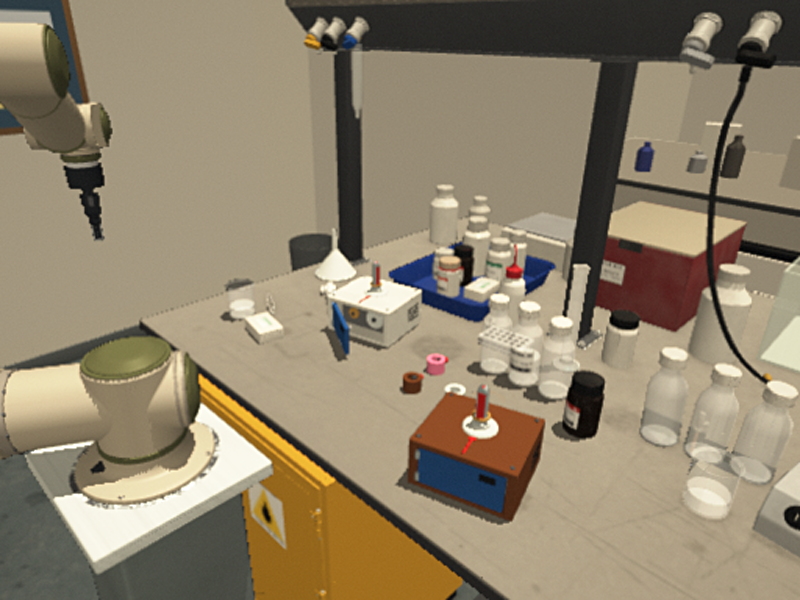

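View pics/side0.png

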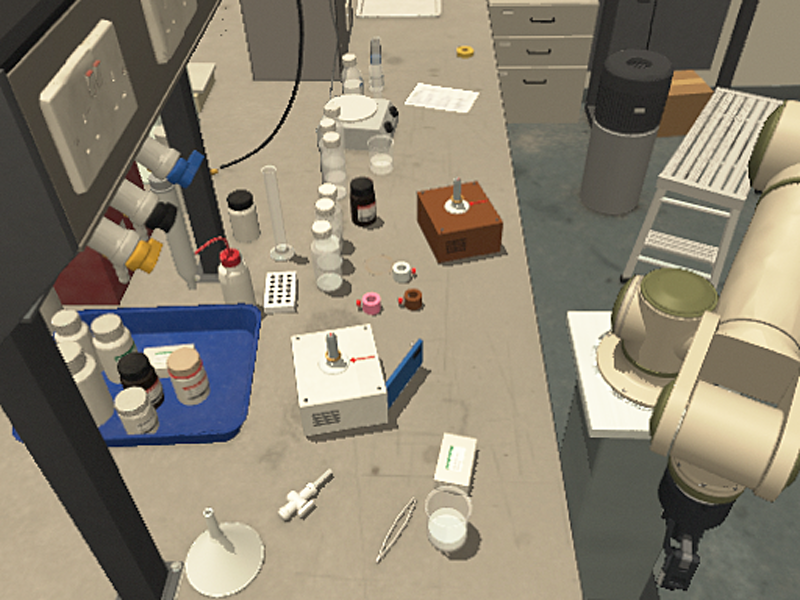

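The scene view shows the white drive at (375,305) with its blue door open at (341,330), and the brown look-alike at (478,450). In the side view the white drive is at (340,375). There are three collars there: aluminium (402,270), pink (371,302) and brown (413,298). The aluminium one fits the description. I'll confirm it in an enlarged crop.

Run:
```python
from h import *
a=shot('scene');b=shot('side')
A=cv2.cvtColor(a['frame'],cv2.COLOR_RGB2BGR);B=cv2.cvtColor(b['frame'],cv2.COLOR_RGB2BGR)
c1=cv2.resize(B[160:290,170:290],(480,520),interpolation=cv2.INTER_CUBIC)  # x4, origin 170,160
c2=cv2.resize(A[160:260,200:300],(320,320),interpolation=cv2.INTER_CUBIC)  # 3.2
o=np.zeros((520,800,3),np.uint8);o[:,:480]=c1;o[:320,480:]=c2
cv2.imwrite('pics/crop1.png',o)
# blobs
for n,i in (('scene',a),('side',b)):
    h=cv2.cvtColor(i['frame'],cv2.COLOR_RGB2HSV)
    m=((h[...,0]<8)|(h[...,0]>172))&(h[...,1]>150)&(h[...,2]>110)
    k,l,s,c=cv2.connectedComponentsWithStats(m.astype(np.uint8))
    for j in range(1,k):
        if 3<=s[j,4]<300:print(n,'red',s[j],c[j].round(1))
```

```text
scene red [330 159   1   3   3] [330. 160.]
scene red [324 165  10  13  70] [328.8 173. ]
scene red [241 171   2  11  19] [241.4 175.8]
scene red [285 229   2   3   5] [285.4 229.8]
scene red [269 240   2   2   4] [269.5 240.5]
scene red [305 252   6  16  73] [307.4 259.6]
scene red [369 262   2   2   3] [369.7 262.3]
scene red [295 279  10  12  40] [299.5 283.8]
side red [56 46  2  2  3] [56.7 46.7]
side red [300 128  12   4  24] [305.  129.1]
side red [125 152  15  10  24] [132.  156.1]
side red [141 156  12  15  95] [146.3 163.9]
side red [264 172   2   3   6] [264.5 173. ]
side red [255 191   3   3   8] [255.9 191.9]
side red [228 192   3   4  11] [229.1 193.4]
side red [224 229   4   3   7] [225.6 229.9]
side red [229 229   4   1   4] [230.5 229. ]
side red [236 228   3   1   3] [237. 228.]
side red [109 233  20   9  24] [119.5 239.2]
```

View pics/crop1.png

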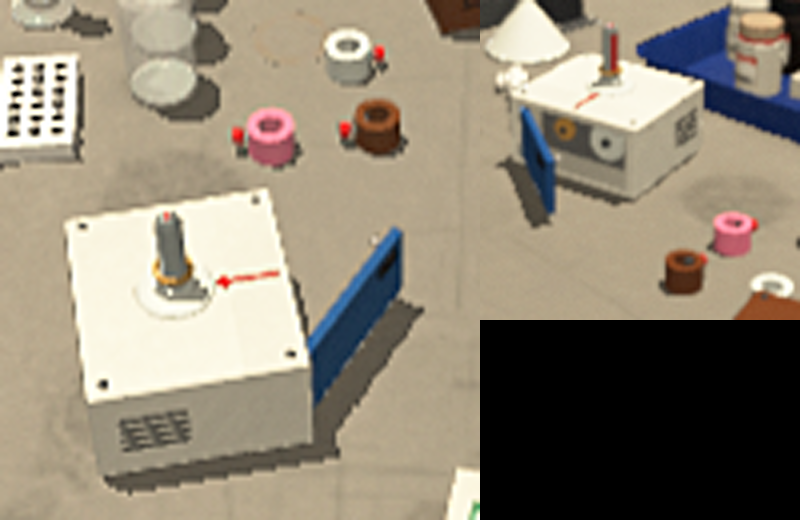

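The crop confirms three collars: white/aluminium with its screw on the right at crop (350,53), pink at (270,135) and brown at (377,127). I need the aluminium one. The shaft end is at crop (167,216), and the red flat faces the scene camera (about -y).

Run:
```python
from h import *
a=shot('scene');b=shot('side')
P=[onz(b,170+x/4,160+y/4,.095)[:2] for x,y in((67,225),(270,190),(308,365),(90,403))]
P=np.array(P);print(P.round(4)); 
for i in range(4):
    d=P[(i+1)%4]-P[i];print(np.linalg.norm(d).round(4),np.degrees(np.arctan2(*d[::-1])).round(1))
print('top centre',P.mean(0))
s=tri(ray(b,170+167/4,160+214/4),ray(a,200+(609-480)/3.2,160+24/3.2));print('shaft end',s)
print('index',[onz(b,170+x/4,160+y/4,.095).round(4) for x,y in((215,282),(280,273))])
print('collar top',onz(b,170+348/4,160+44/4,.03),'screw',onz(b,264.5,173,.015),'shaft end z',onz(b,170+167/4,160+214/4,.173))
print('door free top',onz(b,170+400/4,160+231/4,.081),'door free bottom',onz(b,170+401/4,160+285/4,.013), 'hinge bottom',onz(b,170+315/4,160+400/4,.013))
# bystanders (from 800x600 side pic)
for n,u,v in(('tipbox',457,462),('beaker',448,540),('tweez',397,530),('stopcock',305,495),('bottle',329,282),('amber',365,222)):print(n,onz(b,u*.64,v*.64,0.0).round(3))
```

```text
[[ 0.7215  0.0271]
 [ 0.5684 -0.0125]
 [ 0.5316  0.1608]
 [ 0.6816  0.1969]]
0.1581 -165.5
0.1772 102.0
0.1543 13.5
0.1744 -76.8
top centre [0.62576477 0.09309733]
shaft end (array([0.63399026, 0.0874039 , 0.17255058]), np.float64(0.0037014769272700476))
index [array([0.6036, 0.0836, 0.095 ]), array([0.556, 0.074, 0.095])]
collar top [ 0.51490781 -0.26278312  0.03      ] screw [ 0.48798184 -0.26936293  0.015     ] shaft end z [0.63237523 0.08955801 0.173     ]
door free top [0.46718565 0.01657462 0.081     ] door free bottom [0.4659577  0.01120929 0.013     ] hinge bottom [0.52999073 0.12728286 0.013     ]
tipbox [0.402 0.241 0.   ]
beaker [0.422 0.391 0.   ]
tweez [0.507 0.376 0.   ]
stopcock [0.669 0.313 0.   ]
bottle [ 0.684 -0.243  0.   ]
amber [ 0.614 -0.474  0.   ]
```

```bash
python3 -m crank '[0,0,0.048,0.026,-0.043,0,0, 0,0,0.048,0.026,-0.043,0,0, 0,0,0.048,0.026,-0.043,0,0, 0,0,0.048,0.026,-0.043,0,0, 0,0,0.048,0.026,-0.043,0,0, 0,0,0.048,0.026,-0.043,0,0, 0,0,0.048,0.026,-0.043,0,0, 0,0,0.048,0.026,-0.043,0,0, 0,0,0.048,0.026,-0.043,0,0, 0,0,0.048,0.026,-0.043,0,0, 0,0,0.048,0.021,-0.043,0,0, 0,0,0,0,0,0,0, 0,0,0,0,0,0,0]' 40
python3 - <<'E'
from h import *
b=shot('side');o=observe();print(o['position'],o['tool_rot'].round(3),o['time_s'],o['q'].round(1))
for n,x,y in(('pink',270,128),('brown',377,118)):print(n,onz(b,170+x/4,160+y/4,.03))
shot('wrist','w1.png')
E
```

```text
time_s: 1.6
position: [0.439, 0.0549, 0.2451]
tool_rot: [[-0.23, 0.973, -0.001], [0.973, 0.23, 0.0], [0.0, -0.001, -1.0]]
ft_force: [0.2, 1.2, 0.4]
grip_width: -0.0002
[0.43861422 0.05582076 0.24518382] [[-0.231  0.973 -0.001]
 [ 0.973  0.231  0.   ]
 [ 0.001 -0.001 -1.   ]] 1.65 [  -8.2   11.    90.2    0.    78.9 -111.5]
pink [ 0.57903183 -0.15160219  0.03      ]
brown [ 0.48743385 -0.16527894  0.03      ]
```

View pics/w1.png

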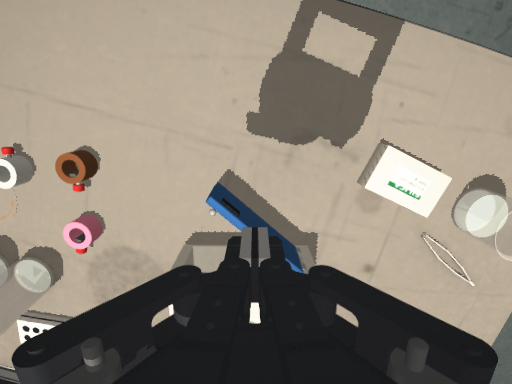

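The wrist view shows the blue door from its free edge at (213,195) to the hinge near (300,268). The fingers at (255,235) are on its outer side. I'll descend and push.

```bash
python3 - <<'E'
from h import *
w=shot('wrist')
for u,v in((207,200),(228,184),(300,270)):print(onz(w,u,v,.081).round(4))
E
python3 -m crank '[0,0,0,-0.005,0.005,-0.038,0, 0,0,0,0,0,-0.038,0, 0,0,0,0,0,-0.038,0, 0,0,0,0,0,-0.038,0, 0,0,0,0,0,-0.038,0, 0,0,0,0,0,0,0, 0,0,0,0,0,0,0]'
```

```text
[0.4705 0.0115 0.081 ]
[0.4475 0.0302 0.081 ]
[0.5304 0.1347 0.081 ]
time_s: 2.45
position: [0.434, 0.0613, 0.0561]
tool_rot: [[-0.233, 0.972, -0.0], [0.972, 0.233, 0.0], [0.0, -0.0, -1.0]]
ft_force: [0.6, 0.8, 0.2]
grip_width: 0.0001
```

```bash
python3 -m crank '[0,0,0,0.008,-0.003,0,0, 0,0,0,0.008,-0.003,0,0, 0,0,0,0.008,-0.003,0,0, 0,0,0,0.008,-0.003,0,0, 0,0,0,0.008,-0.003,0,0, 0,0,0,0.008,-0.003,0,0, 0,0,0,0.008,-0.003,0,0, 0,0,0,0.008,-0.003,0,0, 0,0,0,0.008,-0.003,0,0, 0,0,0,0.008,-0.003,0,0, 0,0,0,0.008,-0.003,0,0, 0,0,0,0.008,-0.003,0,0, 0,0,0,0.004,-0.001,0,0, 0,0,0,0,0,0,0]'
python3 -m crank '[0,0,0,0.004,0,0,0, 0,0,0,0.004,0.001,0,0, 0,0,0,0.004,0.001,0,0, 0,0,0,0,0,0,0]'
```

```text
time_s: 3.85
position: [0.5345, 0.0233, 0.0553]
tool_rot: [[-0.232, 0.973, 0.0], [0.973, 0.232, -0.0], [-0.0, 0.0, -1.0]]
ft_force: [-0.2, -0.4, -0.5]
grip_width: 0.0001
time_s: 4.25
position: [0.5461, 0.0257, 0.0553]
tool_rot: [[-0.232, 0.973, -0.0], [0.973, 0.232, 0.0], [0.0, -0.0, -1.0]]
ft_force: [-0.8, -0.1, -0.3]
grip_width: 0.0
```

```bash
python3 -m crank '[0,0,0,0.003,0.001,0,0, 0,0,0,0.003,0.001,0,0, 0,0,0,0.002,0,0,0, 0,0,0,0,0,0,0]'
python3 - <<'E'
from h import *
b=shot('side');B=cv2.cvtColor(b['frame'],cv2.COLOR_RGB2BGR)
a=shot('scene');A=cv2.cvtColor(a['frame'],cv2.COLOR_RGB2BGR)
cv2.imwrite('pics/d1.png',np.hstack([cv2.resize(B[190:290,180:280],(400,400),interpolation=3),cv2.resize(A[160:260,200:300],(400,400),interpolation=3)]))
E
```

```text
time_s: 4.65
position: [0.5461, 0.0278, 0.0528]
tool_rot: [[-0.231, 0.973, -0.021], [0.973, 0.231, 0.001], [0.006, -0.02, -1.0]]
ft_force: [-30.3, -5.1, 1.2]
grip_width: 0.0
```

View pics/d1.png

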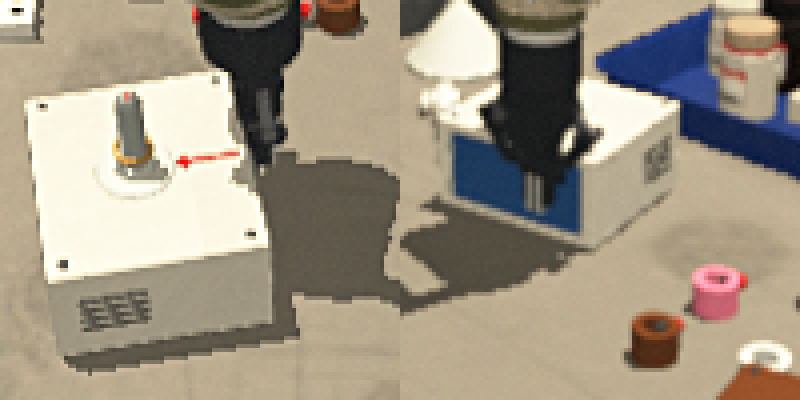

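The door is flush in both views and the force jumped from about 1 to 30 N, so it is on its stop. I'll retreat and look at the shaft from above.

```bash
python3 -m crank '[0,0,0,-0.02,-0.005,0,0, 0,0,0,-0.02,-0.005,0,0, 0,0,0,0,0,0.05,0, 0,0,0,0,0,0.05,0, 0,0,0,0,0,0.05,30, 0,0,0,0,0,0.05,60, 0,0,0,0.0,0,0.05,60, 0,0,0,0.045,0.02,0,60, 0,0,0,0.045,0.02,0,60, 0,0,0,0.045,0.02,0,60, 0,0,0,0.02,0.01,0,60, 0,0,0,0,0,0,60, 0,0,0,0,0,0,60]'
python3 - <<'E'
from h import *
w=shot('wrist');o=observe();print(o['position'],o['q'].round(1));print(proj(w,[.632,.089,.173]),proj(w,[.632,.089,.119]))
W=w['world_to_cam'];print(-W[:3,:3].T@W[:3,3])
cv2.imwrite('pics/w2.png',cv2.resize(cv2.cvtColor(w['frame'],cv2.COLOR_RGB2BGR),(800,600),interpolation=3))
E
```

```text
time_s: 6.05
position: [0.6689, 0.0877, 0.3049]
tool_rot: [[-0.232, 0.973, -0.001], [0.973, 0.232, -0.0], [0.0, -0.001, -1.0]]
ft_force: [-0.5, -0.3, -0.3]
grip_width: 0.0512
[0.66849466 0.0873231  0.30555493] [  -2.6   33.9   44.    -0.   102.1 -106. ]
[264.11972695 152.4783219 ] [262.46135638 146.03052217]
[0.60032617 0.07194605 0.43391828]
```

View pics/w2.png

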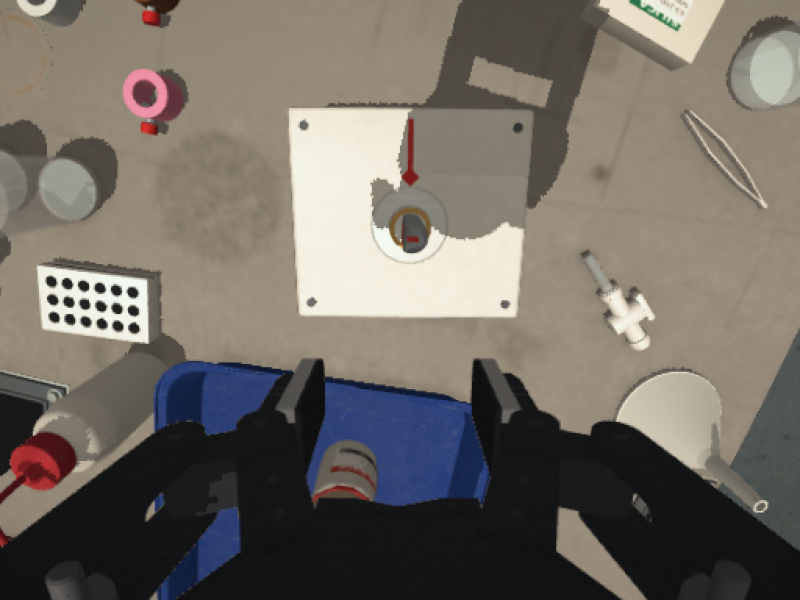

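The wrist view shows the door shut, the index line from (411,118) to (410,180) and the shaft end at about (413,240). The stripe points left, so the flat faces the drive's -y. Next I'll take precise values.

Run:
```python
from h import *
w=shot('wrist');F=cv2.cvtColor(w['frame'],cv2.COLOR_RGB2BGR)
h=cv2.cvtColor(w['frame'],cv2.COLOR_RGB2HSV)
m=(((h[...,0]<8)|(h[...,0]>172))&(h[...,1]>130)&(h[...,2]>60)).astype(np.uint8)
k,l,s,c=cv2.connectedComponentsWithStats(m)
for j in range(1,k):
    if s[j,4]>=3 and 240<c[j][0]<290 and 60<c[j][1]<180:print(s[j],c[j].round(1))
top,bot=onz(w,411*.64,118*.64,.095),onz(w,410*.64,180*.64,.095)
d=top-bot;print('index dir',np.degrees(np.arctan2(d[1],d[0])),top,bot)
P=np.array([onz(w,x*.64,y*.64,.095)[:2] for x,y in((289,108),(534,110),(518,316),(300,316))]);print(P,P.mean(0))
a=.64;cv2.imwrite('pics/w2c.png',cv2.resize(F[125:170,235:295],(800,600),interpolation=3))
```

```text
[258  77  10  42 162] [262.5 100.9]
[258 144   1   5   5] [258. 146.]
[261 152   7   3  21] [264. 153.]
index dir -167.18388032286705 [0.55655705 0.07165637 0.095     ] [0.59931388 0.08138314 0.095     ]
[[ 0.56991621 -0.0160459 ]
 [ 0.52979226  0.15720478]
 [ 0.68272346  0.19264309]
 [ 0.72380356  0.019785  ]] [0.62655887 0.08839674]
```

View pics/w2c.png

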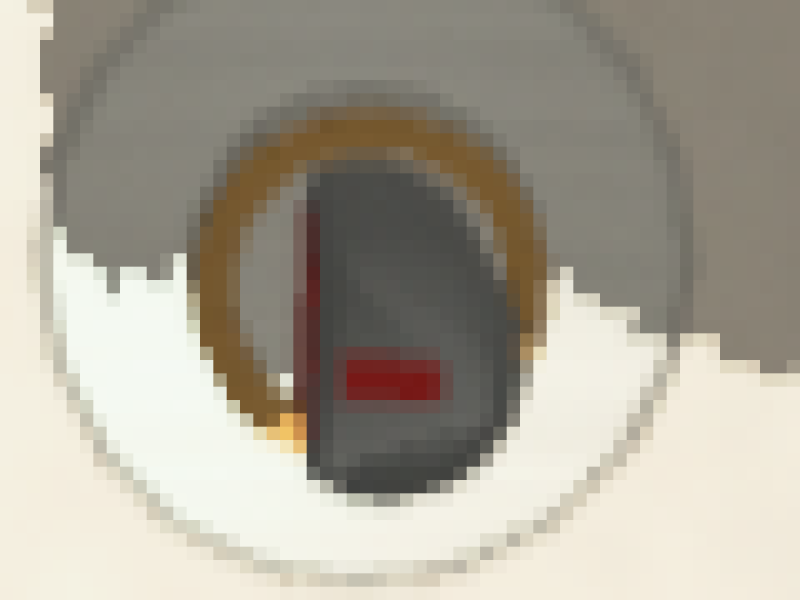

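Run:
```python
from h import *
w=shot('wrist');k=800/60
f=lambda x,y,z:onz(w,235+x/k-.5,125+y/k-.5,z).round(4)
print('washer',f(372,277,.119),'stripe end x',f(395,378,.173),'boss circle',f(362,255,.096))
print('shaft right/left at base',f(307,330,.165),f(520,330,.165))
print(observe()['position'])
```

```text
washer [0.6309 0.0883 0.119 ] stripe end x [0.632  0.0887 0.173 ] boss circle [0.6315 0.0882 0.096 ]
shaft right/left at base [0.6311 0.0822 0.165 ] [0.6276 0.0971 0.165 ]
[0.6682735  0.08709008 0.30618794]
```

```bash
python3 -m crank '[0,0,0,-0.0376,0.0036,0,60, 0,0,0,0,0,0,60, 0,0,0,0,0,0,60]'
python3 -c "
from h import *
o=observe();print(o['position'],np.array([.6307,.0907,.145])-o['position'])"
```

```text
time_s: 6.5
position: [0.6306, 0.0909, 0.3067]
tool_rot: [[-0.232, 0.973, 0.002], [0.973, 0.232, -0.0], [-0.001, 0.002, -1.0]]
ft_force: [0.3, 0.7, 0.2]
grip_width: 0.051
[0.63063348 0.09088254 0.30674284] [ 6.65200580e-05 -1.82539350e-04 -1.61742838e-01]
```

```bash
python3 -m crank '[0,0,0,0,0,-0.04,60, 0,0,0,0,0,-0.04,60, 0,0,0,0,0,-0.04,60, 0,0,0,0,0,-0.04,60, 0,0,0,0,0,0,60, 0,0,0,0,0,0,0, 0,0,0,0,0,0,0, 0,0,0,0,0,0,0, 0,0,0,0,0,0,0, 0,0,0,0,0,0,0]' 50
```

```text
time_s: 7.5
position: [0.6331, 0.0902, 0.1483]
tool_rot: [[-0.231, 0.973, 0.007], [0.973, 0.231, -0.001], [-0.003, 0.006, -1.0]]
ft_force: [2.2, -4.4, 5.0]
grip_width: 0.0144
```

```bash
python3 -m crank '[0,0,-0.144,0.0004,0,0,0, 0,0,-0.144,0.0004,0,0,0, 0,0,-0.144,0.0003,0,0,0, 0,0,-0.144,0.0003,-0.0001,0,0, 0,0,-0.144,0.0003,-0.0001,0,0, 0,0,-0.144,0.0003,-0.0002,0,0, 0,0,-0.144,0.0002,-0.0002,0,0, 0,0,-0.144,0.0002,-0.0002,0,0, 0,0,-0.144,0.0001,-0.0003,0,0, 0,0,-0.144,0.0001,-0.0003,0,0, 0,0,-0.144,0,-0.0003,0,0, 0,0,0,0,0,0,0, 0,0,0,0,0,0,0, 0,0,0,0,0,0,0, 0,0,0,0,0,0,0]'
```

```text
time_s: 9.0
position: [0.6358, 0.0888, 0.1484]
tool_rot: [[0.975, 0.222, 0.007], [0.222, -0.975, -0.001], [0.007, 0.003, -1.0]]
ft_force: [3.8, -3.8, 6.4]
grip_width: 0.0146
```

```bash
python3 -c "
from h import *
o=observe();R=o['tool_rot'];print(np.degrees(np.arctan2(R[1,0],R[0,0])),o['q'].round(1),o['wrist_torque'])"
```

```text
12.842928198886579 [ -2.6  35.2  67.4  -0.1  77.  -15.4] [-0.62364429 -0.39951281 -0.05329747]
```

```bash
python3 -m crank '[0,0,0,0,0,0,60, 0,0,0,0,0,0,60, 0,0,0,0,0,0,60, 0,0,0,0,0,0,60, 0,0,0,0,0,0.05,60, 0,0,0,0,0,0.05,60, 0,0,0,0,0,0.05,60, 0,0,0,0,0.04,0.0,60, 0,0,0,0,0.04,0,60, 0,0,0,0,0,0,60, 0,0,0,0,0,0,60]'
python3 - <<'E'
from h import *
w=shot('wrist');o=observe();print(o['position'])
c=proj(w,[.632,.0885,.173]);print(c)
b=shot('side');B=cv2.cvtColor(b['frame'],cv2.COLOR_RGB2BGR)
F=cv2.cvtColor(w['frame'],cv2.COLOR_RGB2BGR);x,y=[int(max(40,t)) for t in c]
x=min(x,472);x0,y0=x-40,max(0,y-40);print(x0,y0)
v=cv2.resize(F[y0:y0+80,x0:x0+80],(480,480),interpolation=3)
cv2.imwrite('pics/w3.png',np.hstack([v,cv2.resize(B[160:240,220:272],(312,480),interpolation=3)]))
E
```

```text
time_s: 10.1
position: [0.6337, 0.1701, 0.295]
tool_rot: [[0.975, 0.221, -0.001], [0.221, -0.975, -0.0], [-0.001, 0.0, -1.0]]
ft_force: [-0.1, -0.3, -0.0]
grip_width: 0.0512
[0.63391274 0.16923717 0.29506266]
[236.41208856 267.22347614]
196 227
```

View pics/w3.png

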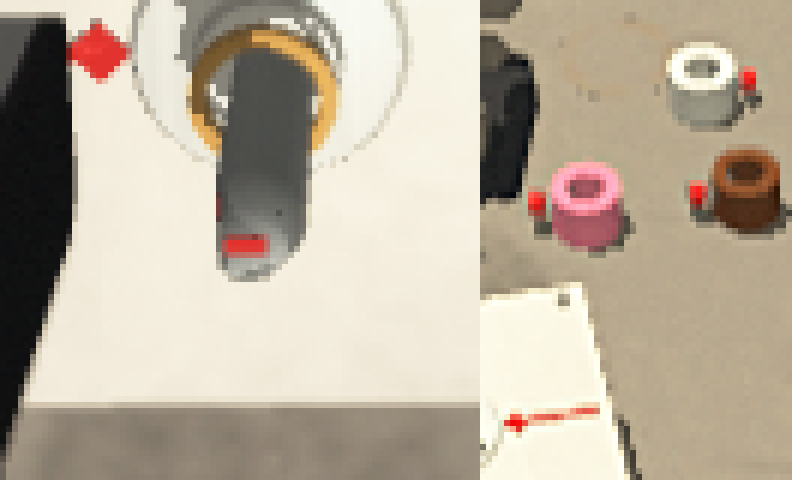

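The stripe and the flat now point straight at the index diamond (left in this view). The aluminium collar is at crop (702,85) with its red screw toward the robot. Next I go over the collar, turning on the way.

```bash
python3 -c "
from h import *
w=shot('wrist');print([onz(w,196+x/6-.4,227+y/6-.4,.173).round(4) for x,y in((218,245),(247,245),(258,247),(300,245))])"
python3 -m crank '[0,0,-0.141,-0.0154,-0.0405,0,65, 0,0,-0.141,-0.0154,-0.0405,0,65, 0,0,-0.141,-0.0154,-0.0405,0,65, 0,0,-0.141,-0.0154,-0.0405,0,65, 0,0,-0.141,-0.0154,-0.0405,0,65, 0,0,-0.141,-0.0154,-0.0405,0,65, 0,0,-0.141,-0.0154,-0.0405,0,65, 0,0,-0.141,-0.0154,-0.0405,0,65, 0,0,-0.141,-0.0154,-0.0405,0,65, 0,0,-0.141,-0.0154,-0.0405,0,65, 0,0,-0.141,-0.0154,-0.0405,0,65, 0,0,0,0,0,-0.05,65, 0,0,0,0,0,-0.03,65, 0,0,0,0,0,0,65, 0,0,0,0,0,0,65]'
python3 - <<'E'
from h import *
w=shot('wrist');o=observe();print(o['position'],o['q'].round(1))
print(proj(w,[.515,-.263,.03]))
h=cv2.cvtColor(w['frame'],cv2.COLOR_RGB2HSV)
m=(((h[...,0]<8)|(h[...,0]>172))&(h[...,1]>150)&(h[...,2]>80)).astype(np.uint8)
k,l,s,c=cv2.connectedComponentsWithStats(m)
for j in range(1,k):
    if s[j,4]>=20:print(s[j],c[j].round(1))
cv2.imwrite('pics/w4.png',cv2.resize(cv2.cvtColor(w['frame'],cv2.COLOR_RGB2BGR),(800,600),interpolation=3))
E
```

```text
[array([0.6277, 0.0858, 0.173 ]), array([0.6325, 0.0869, 0.173 ]), array([0.6344, 0.0869, 0.173 ]), array([0.6412, 0.0888, 0.173 ])]
time_s: 11.75
position: [0.4646, -0.2767, 0.2164]
tool_rot: [[0.238, -0.971, 0.001], [-0.971, -0.238, -0.001], [0.001, -0.0, -1.0]]
ft_force: [0.7, -0.1, 0.7]
grip_width: 0.0559
[ 0.46499386 -0.2767728   0.21721876] [-43.3  22.1  78.7  -0.   79.   32.9]
[253.88034757 128.09331161]
[174  12  14  13 118] [180.6  17.8]
[468  65  16  52 122] [472.8  92. ]
[168 104  12   8  93] [173.5 107.5]
[249 149  12   8  84] [254.7 152.7]
[363 326   7  22  94] [365.6 336.4]
```

View pics/w4.png

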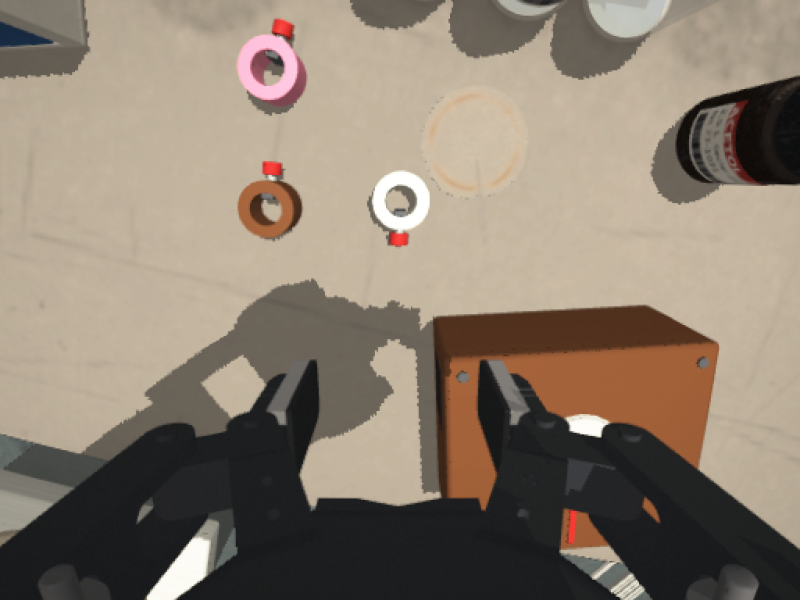

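The white collar is at (400,201) with its screw at (399,239), pointing down in the image (-x). The brown box's nearest corner is at about (435,318). I'll check the clearance.

Run:
```python
from h import *
w=shot('wrist');g=lambda x,y,z:onz(w,x*.64,y*.64,z).round(4)
h=cv2.cvtColor(w['frame'],cv2.COLOR_RGB2HSV)
m=((h[...,1]<40)&(h[...,2]>190)).astype(np.uint8);m[:, :225]=0;m[:,290:]=0;m[:100]=0;m[150:]=0
cn=max(cv2.findContours(m,0,2)[0],key=cv2.contourArea);e=cv2.minEnclosingCircle(cn);print(e,cv2.fitEllipse(cn))
c=onz(w,*e[0],.03);s=onz(w,254.7,152.7,.015);print('collar',c,'screw',s);d=s-c;print(np.degrees(np.arctan2(d[1],d[0])),np.hypot(*d[:2]))
print('box',g(435,318,.095),g(645,306,.095),g(718,345,.095),g(445,355,.095))
o=observe();R=o['tool_rot'];print('yaw',np.degrees(np.arctan2(R[1,0],R[0,0])), o['position'])
```

```text
((255.55677795410156, 128.75868225097656), 19.30430793762207) ((255.958251953125, 128.4004669189453), (35.996524810791016, 37.885616302490234), 175.2784423828125)
collar [ 0.51539855 -0.26526828  0.03      ] screw [ 0.48754923 -0.27116145  0.015     ]
-168.0519409888407 0.028466013129858563
box [ 0.4568 -0.3014  0.095 ] [ 0.4944 -0.4241  0.095 ] [ 0.4818 -0.4814  0.095 ] [ 0.4351 -0.3137  0.095 ]
yaw -76.20184158673975 [ 0.46514961 -0.27666259  0.21743437]
```

```bash
python3 -m crank '[0,0,0,0.025,0.006,0,65, 0,0,0,0.0251,0.0058,0,65, 0,0,0,0,0,-0.045,65, 0,0,0,0,0,-0.045,65, 0,0,0,0,0,-0.045,65, 0,0,0,0,0,0,65, 0,0,0,0,0,0,65, 0,0,0,0,0,0,65]' 40
python3 - <<'E'
from h import *
b=shot('side');B=cv2.cvtColor(b['frame'],cv2.COLOR_RGB2BGR)
a=shot('scene');print(observe()['position'])
w=shot('wrist','w5.png')
E
```

```text
time_s: 12.65
position: [0.5161, -0.2653, 0.0836]
tool_rot: [[0.239, -0.971, 0.004], [-0.971, -0.239, -0.004], [0.004, -0.003, -1.0]]
ft_force: [-0.0, -0.1, -0.0]
grip_width: 0.0557
[ 0.51565062 -0.26496315  0.08293782]
```

```bash
python3 -m crank '[0,0,0,0,0,-0.035,65, 0,0,0,0,0,-0.03,65, 0,0,0,0,0,0,65, 0,0,0,0,0,0,65, 0,0,0,0,0,0,20, 0,0,0,0,0,0,20, 0,0,0,0,0,0,20, 0,0,0,0,0,0,20, 0,0,0,0,0,0,20]' 40
```

```text
time_s: 13.7
position: [0.5156, -0.265, 0.0176]
tool_rot: [[0.239, -0.971, 0.003], [-0.971, -0.239, -0.003], [0.003, -0.002, -1.0]]
ft_force: [0.0, -0.2, 7.9]
grip_width: 0.0393
```

```bash
python3 -m crank '[0,0,0,0,0,0.045,20, 0,0,0,0,0,0.045,20, 0,0,0,0,0,0.045,20, 0,0,0,0,0,0.045,20, 0,0,0,0,0,0.045,20, 0,0,0.005,0.013,0.0392,0,20, 0,0,0.005,0.013,0.0392,0,20, 0,0,0.005,0.0131,0.0392,0,20, 0,0,0,0.0131,0.0392,0,20, 0,0,0,0.0131,0.0392,0,20, 0,0,0,0.0131,0.0392,0,20, 0,0,0,0.0131,0.0392,0,20, 0,0,0,0.0131,0.0392,0,20, 0,0,0,0.0131,0.0395,0,20, 0,0,0,0,0,-0.025,20, 0,0,0,0,0,0,20, 0,0,0,0,0,0,20, 0,0,0,0,0,0,20]'
python3 - <<'E'
from h import *
w=shot('wrist');o=observe();R=o['tool_rot'];print(o['position'],np.degrees(np.arctan2(R[1,0],R[0,0])),o['ft_force'],o['q'].round(1))
a=shot('scene');b=shot('side')
o_=[]
for i in(a,b):
    c=proj(i,[.633,.088,.18]).astype(int);print(c);F=cv2.cvtColor(i['frame'],cv2.COLOR_RGB2BGR)
    o_.append(cv2.resize(F[c[1]-30:c[1]+30,c[0]-20:c[0]+20],(240,360),interpolation=3))
F=cv2.cvtColor(w['frame'],cv2.COLOR_RGB2BGR);o_.append(cv2.resize(F[110:310,170:345],(315,360),interpolation=3))
cv2.imwrite('pics/h1.png',np.hstack(o_))
E
```

```text
time_s: 15.5
position: [0.6326, 0.088, 0.2169]
tool_rot: [[0.252, -0.968, 0.002], [-0.968, -0.252, -0.0], [0.001, -0.002, -1.0]]
ft_force: [-0.6, -0.3, -1.5]
grip_width: 0.0393
[0.63263049 0.08797053 0.21685834] -75.41735998119577 [-0.27800014 -0.38808736 -1.44774597] [-2.7 31.9 61.8 -0.  86.1 72.7]
[239 165]
[211 211]
```

View pics/h1.png

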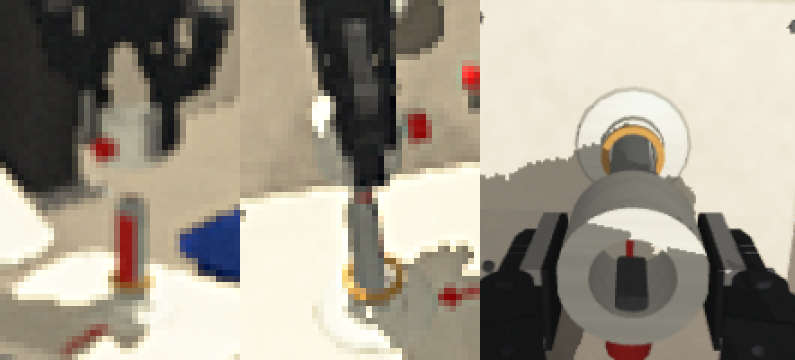

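The hover views show the collar over the shaft. Shoe and red stripe are in line through the bore (columns 630 to 632), and the screw points along the index line. I'll descend slowly.

```bash
python3 -m crank '[0,0,0,0.0006,0,-0.012,20, 0,0,0,0,0,-0.012,20, 0,0,0,0,0,-0.004,20, 0,0,0,0,0,-0.004,20, 0,0,0,0,0,-0.004,20, 0,0,0,0,0,0,20]'
```

```text
time_s: 16.25
position: [0.6329, 0.0889, 0.1788]
tool_rot: [[0.253, -0.967, -0.001], [-0.967, -0.253, 0.0], [-0.0, 0.001, -1.0]]
ft_force: [0.6, -0.1, -1.7]
grip_width: 0.0392
```

```bash
python3 -m crank '[0,0,0,0,0,-0.006,20, 0,0,0,0,0,-0.006,20, 0,0,0,0,0,-0.006,20, 0,0,0,0,0,-0.006,20, 0,0,0,0,0,-0.006,20, 0,0,0,0,0,-0.006,20, 0,0,0,0,0,-0.004,20, 0,0,0,0,0,0,20, 0,0,0,0,0,0,20]' 60
python3 -c "
from h import *
for _ in range(3):
    shot('side');o=observe();print(o['position'],o['ft_force'])"
```

```text
time_s: 17.15
position: [0.6331, 0.0889, 0.1394]
tool_rot: [[0.253, -0.967, 0.0], [-0.967, -0.253, -0.0], [0.0, -0.0, -1.0]]
ft_force: [0.7, -0.5, -1.3]
grip_width: 0.0387
[0.63313256 0.08884767 0.13960849] [-0.21618293 -0.13553866 -1.21441346]
[0.63315205 0.08883817 0.13967326] [ 0.21118121 -0.37900949 -0.18686083]
[0.63311634 0.08883352 0.13965606] [-0.50861627  0.31985134 -1.4926632 ]
```

```bash
python3 -m crank '[0,0,0,0,0,-0.003,20, 0,0,0,0,0,-0.003,20, 0,0,0,0,0,-0.003,20, 0,0,0,0,0,-0.002,20, 0,0,0,0,0,0,20, 0,0,0,0,0,0,20, 0,0,0,0,0,0,20]' 60
```

```text
time_s: 18.0
position: [0.6333, 0.0889, 0.1291]
tool_rot: [[0.253, -0.967, 0.001], [-0.967, -0.253, -0.0], [0.0, -0.001, -1.0]]
ft_force: [-1.6, 0.1, 7.1]
grip_width: 0.0387
```

```bash
python3 -m crank '[0,0,0,0,0,-0.002,20, 0,0,0,0,0,-0.001,20, 0,0,0,0,0,0,20, 0,0,0,0,0,0,20, 0,0,0,0,0,0,20, 0,0,0,0,0,0,20]' 60
python3 - <<'E'
from h import *
w=shot('wrist');o=observe();print(o['position'],o['ft_force'],o['qvel'].round(2))
F=[]
for n in('scene','side'):
    i=shot(n);c=proj(i,[.633,.088,.12]).astype(int);f=cv2.cvtColor(i['frame'],cv2.COLOR_RGB2BGR)
    F.append(cv2.resize(f[c[1]-45:c[1]+45,c[0]-30:c[0]+30],(240,360),interpolation=3))
f=cv2.cvtColor(w['frame'],cv2.COLOR_RGB2BGR);F.append(cv2.resize(f[110:310,170:345],(315,360),interpolation=3))
cv2.imwrite('pics/f1.png',np.hstack(F))
E
```

```text
time_s: 18.6
position: [0.6334, 0.0889, 0.1285]
tool_rot: [[0.253, -0.967, 0.004], [-0.967, -0.253, -0.0], [0.001, -0.003, -1.0]]
ft_force: [-7.0, 0.0, 21.2]
grip_width: 0.0384
[0.63336952 0.08889398 0.12850523] [-5.9651077   0.29350014 20.78371943] [-0.04  0.    0.   -0.02  0.01  0.12]
```

View pics/f1.png

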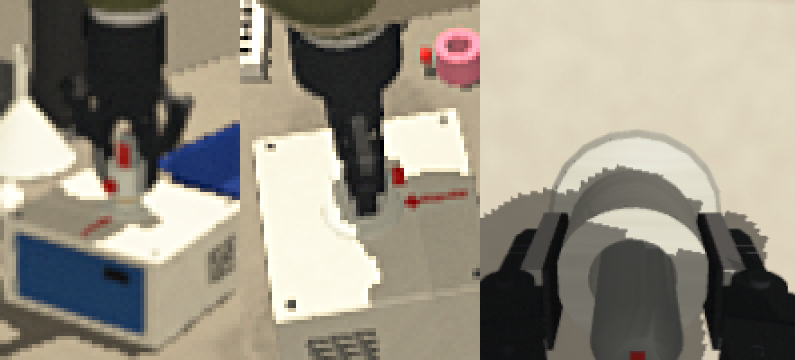

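The collar is fully down on the shaft, the screw is along the index line, the door is shut, and the arm is at rest. Handing in.

```bash
python3 -c "
from rig import *
print(close_job());o=observe();print(o['position'],o['ft_force'],o['grip_width'])"
```

```text
the job is handed in; nothing more can be done
None
the job is handed in; nothing more can be done
```

The job is done and handed in at about 18.7 s of the 72 s, but it reported no verdict.

- **Door:** I pushed it until the force jumped from about 1 to 30 N. Both fixed views show it flush, and the last scene view still shows it shut.
- **Shaft:** I gripped it across the flat and turned it about 90°. The tool ended at 12.84° against a drive yaw of about 12.8°. After I let go, the stripe pointed at the index line.
- **Collar:** I gripped the aluminium collar; it went on to the shaft with no resistance. At the end:
  - The push was about 21 N, more than the spring's 8.6 N at the stop, so the washer should be on its stop.
  - From the tool height, its underside is about 111 mm above the bench.
  - The grip was commanded at 60 N, with the fingers 38 mm apart. I did not measure the contact force on the collar.
  - The screw lies along the index line in the side view.
- **Bystanders:** I saw nothing touched and kept clear of the bystanders and look-alikes, but I did not re-measure them at the end.

**Disagreements:** The camera and the pinch put the shaft's axis about 2 mm apart in x. I went by the pinch and the collar still fitted. The last push also showed a sideways force of about 6–7 N in -x.

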